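Tip a loaded desk scoop into the tray

ROBOT

A 6-joint arm with a two-finger parallel gripper is mounted at the origin on a cart in front of the work surface, level with it; the furniture and walls round the work are solid. World frame = base frame: x ahead of the robot, y to its left, z up, the work surface at z = 0. Lengths are in m, angles in rad, forces in N, time in s.
With the tool pointing down it reaches from about 0.3 to 0.85 m from the base axis. Payload 4.2 kg.
Tool frame: the origin (TCP) lies on the centre line of the jaws, within the pads' length; the fingertips stand 19 mm ahead of it and the grasp point (between the pads) is the TCP (env.finger_overhang is the distance from the TCP to the fingertips, in m); z points along the fingers, y is the line along which they close (so a half turn about z gives the same grasp; the last joint's range is limited). The gripper opens to 91 mm and grips with 3 to 60 N. Pads are 32 mm wide; open, the fingers measure 118 mm over their backs; the gripper's body (76 mm by 178 mm) begins 60 mm behind the grasp point.
Start: joints at [1.137, 0.32, 1.565, -0, 1.257, -0.02], TCP at [0.231, 0.526, 0.233] pointing down, gripper open.
Joint ranges: [-3.11, 3.11], [-0.84, 2.01], [0.21, 2.61], [-1.34, 4.49], [0.05, 2.63], [-2.56, 2.56]. Speed limits (rad/s): [2.57, 2.57, 3.14, 3.14, 3.14, 3.14].

INTERFACE

Orientations are given as a unit quaternion [x, y, z, w].
In Python, from station import env, read_camera, boxes_of, regions_of gives the robot as it stands.
- The arm moves only by the tool play_rows, never from a script. Its argument "steps" is a list of rows, each a list of 6 numbers: the shift along the world's x, y, z in cm, then the turn, a rotation vector about the world's x, y, z in degrees. A call has 1 to 20 rows; each row is the pose to reach, as a shift and turn from the pose commanded when the call began; what a row does not reach only later rows make up. A row lasts 1/8 s, in which the tool goes at most 62.5 mm and 10.7 degrees, less where a joint would pass 70% of its speed; a pose out of reach is approached as far as the arm can. A call with a gripper value outside its range is refused whole. "fingers" is the closure, from 0 (fully open) to 1 (shut), set as the call begins (left out, the last holds). The fingers move at their own pace and stop on an object; "grip_force" is the grip in N (left out, the last holds). Time passes only in rows, so rows that repeat a pose let the fingers close. It gives the time, the measured TCP pose, the force, the opening and the grip force at its end, in the units of the state.
- env.read_state(): the state, without advancing time (a new reading comes with each control period).
- read_camera(name): name is "scene" or "top" or "wrist"; returns a dict with "img" (384x512x3 uint8, red, green, blue), "fx", "fy", "cx", "cy" (pixels), "extrinsics" (4x4, takes a point from camera to world coordinates); the wrist camera has in their place "mount" (4x4, takes a point from camera to tool coordinates, whose origin is the TCP and whose axes are the flange's). Camera axes: x right, y down, z forward; pixel columns grow to the right and rows downward; lengths in m; the calibration is good to about 2 mm. The wrist camera is an equidistant fisheye: a pixel r from the principal point sees the ray r / f radians off the axis. A picture is of the moment at which its call begins: read the wrist's pose just before it. There is no depth.
- env.job_done(): hands the job in; it is judged then, once.
Trained networks look in a picture, given as the dict that the camera call returned (one of the last four; its "shot" number tells which), for a name from the list of things; names that differ only in an ending like _2 or _b are one class to them, and where a whole thing is asked for, a point or a joint stands for the part that bears it (a point fixed in the world has none). Each returns a list of dicts, best first, with "p" (0 to 1); they miss things now and then, are a little off and sometimes report something else, mostly with a low value. They report only what shows in the picture. A call takes as long as a camera call. They do not tell look-alikes from the thing itself.
- boxes_of(query, picture): "uv" ([column, row] in pixels, amid what is visible of it).
- regions_of(query, picture): "mask" (384x512 bool, what is visible of it) and "uv" ([column, row] in pixels, amid what is visible of it).
The state is a dict: "time_s": time; "joint_pos": joint angles; "qvel": joint speeds; "joint_efforts": joint torques, N m; "tool_pos": TCP position; "eef_rot": TCP orientation; "wrist_force": force on the tool from outside, world axes, zero at the start; "moment": the same for the moment, N m; "opening": finger opening in m; "gripper_force": force on a finger pad.
Only numpy, scipy, OpenCV 4.12 (cv2) and the standard library are available. Lean on these libraries where they do the work, as an engineer would, in place of code of your own. Each camera call takes 0.05 s, during which the arm holds its last target. There are 200 camera calls.

TASK

Take the flat scoop by its wooden handle and carry it level, with the charger brick and the USB hub lying in it, to the wooden tray. Rest the pan's front end gently on the tray's rim with both still on board, then tip it so that both slide into the tray, without touching them with the fingers or spilling anything; put the empty scoop back down flat on the free desk and leave the mouse, the tape roll and the remote control where they are.

Things in the scene. Friction and masses are not known exactly. Their poses are not given: they have to be found in the camera images.
- scoop: flat desk scoop, 0.16 kg: low aluminium pan, short wooden handle behind it. Origin: centre of the pan's underside; x from handle to open front lip, y across, z up. Pan x -75 to 75, y -60 to 60 mm; flat 6 mm floor (load lies at z 6); 4 mm side walls to z 30 (x -75 to 55), back wall to z 42, none in front. Slippery metal (friction 0.3 +-20 %): things slide from 14-20 degrees, well at 35-40
- scoop_grip (a point): centre of the scoop's wooden handle, at (-112, 0, 45) mm in the scoop's frame. The handle is a straight bar along the scoop's x, 22 mm wide (y), 34 tall (z 28 to 62), x -160 to -70, with flat upright sides to pinch from above; it does not rest on the desk. The loaded scoop's centre of mass is about 80 to 110 mm ahead of it: grip firmly
- scoop_lip (a point): middle of the scoop's open front edge, at (75, 0, 3) mm in the scoop's frame
- charger: black charger brick, 62 x 44 x 28 mm, about 70 g, lying in the left (+y) half of the scoop, long side roughly along it. Origin: centre of its underside
- hub: slim silver USB hub, 95 x 28 x 16 mm, about 50 g, lying in the right (-y) half of the scoop, lengthwise. Origin: centre of its underside, its long side is its y axis
- tray: open rectangular tray of light wood, fixed to the desk, 170 (its x) x 200 (its y) mm outside, 45 mm tall, walls and floor 6 mm thick. Origin: centre of its underside
- tray_rim (a point): centre of the tray's open mouth, at the height of the rim, 45 mm above its underside
- mouse: black computer mouse, 113 x 62 x 35 mm, behind the work; a bystander. Origin: centre of its underside
- tape_roll: roll of clear tape lying flat, 96 mm across, 48 mm tall; a bystander. Origin: centre of its underside
- remote: black remote control lying flat between tray and scoop, 193 (its x) x 46 x 19 mm; a bystander. Origin: centre of its underside
Mind the look-alikes: they are no part of the job. Leave any white look-alike of the charger alone.

How it is judged:
On the way, in this order (a step that is already met when the one before it is completed fails the run):
1. the scoop is lifted level, clear of the desk, with both things on board (height (world z) of scoop above 0.03 m and angle between scoop's own z axis and vertical below 0.26 rad and x of charger in the frame of scoop between -0.085 and 0.09 m and y of charger in the frame of scoop between -0.065 and 0.065 m and z of charger in the frame of scoop between -0.01 and 0.04 m and x of hub in the frame of scoop between -0.085 and 0.09 m and y of hub in the frame of scoop between -0.065 and 0.065 m and z of hub in the frame of scoop between -0.01 and 0.04 m), for 0.2 s.
2. the front end of the pan rests on the tray's rim, with both things still on board (contact force between scoop and tray above 0.3 N and x of scoop_lip in the frame of tray between -0.1 and 0.1 m and y of scoop_lip in the frame of tray between -0.115 and 0.115 m and z of scoop_lip in the frame of tray between 0.02 and 0.07 m and angle between scoop's own z axis and vertical below 0.26 rad and x of charger in the frame of scoop between -0.085 and 0.09 m and y of charger in the frame of scoop between -0.065 and 0.065 m and z of charger in the frame of scoop between -0.01 and 0.04 m and x of hub in the frame of scoop between -0.085 and 0.09 m and y of hub in the frame of scoop between -0.065 and 0.065 m and z of hub in the frame of scoop between -0.01 and 0.04 m), for 0.1 s.
3. both things lie in the tray (x of charger in the frame of tray between -0.079 and 0.079 m and y of charger in the frame of tray between -0.094 and 0.094 m and z of charger in the frame of tray between -0.01 and 0.05 m and x of hub in the frame of tray between -0.079 and 0.079 m and y of hub in the frame of tray between -0.094 and 0.094 m and z of hub in the frame of tray between -0.01 and 0.05 m), for 0.2 s.
At the end, for the whole second after the job is handed in: The charger brick and the hub lie at rest inside the tray (their underside centres within its inner walls and at most 5 mm above its rim); the scoop lies flat on the desk (underside within 6 mm of it, tilt under 3 degrees), at rest and released (all of step 3 and linear speed of each of charger, hub, scoop below 0.02 m/s and height (world z) of scoop between -0.005 and 0.006 m and angle between scoop's own z axis and vertical below 0.05 rad); the robot touches nothing.
It fails at once if the charger or the hub is spilt outside the tray ((height (world z) of charger below 0.035 m and not (x of charger in the frame of scoop between -0.085 and 0.09 m and y of charger in the frame of scoop between -0.065 and 0.065 m and z of charger in the frame of scoop between -0.01 and 0.04 m) and not (x of charger in the frame of tray between -0.085 and 0.085 m and y of charger in the frame of tray between -0.1 and 0.1 m and z of charger in the frame of tray between -0.01 and 0.2 m)) or (height (world z) of hub below 0.035 m and not (x of hub in the frame of scoop between -0.085 and 0.09 m and y of hub in the frame of scoop between -0.065 and 0.065 m and z of hub in the frame of scoop between -0.01 and 0.04 m) and not (x of hub in the frame of tray between -0.085 and 0.085 m and y of hub in the frame of tray between -0.1 and 0.1 m and z of hub in the frame of tray between -0.01 and 0.2 m))).
It fails at once if the fingers touch the charger or the hub (contact force between the fingers and charger above 1 N or contact force between the fingers and hub above 1 N).
It fails at once if the scoop is tilted more than 20 degrees while loaded and away from the tray (lip more than 160 mm from the tray's centre) (angle between scoop's own z axis and vertical above 0.35 rad and horizontal distance between scoop_lip and tray above 0.16 m and ((x of charger in the frame of scoop between -0.085 and 0.09 m and y of charger in the frame of scoop between -0.065 and 0.065 m and z of charger in the frame of scoop between -0.01 and 0.04 m) or (x of hub in the frame of scoop between -0.085 and 0.09 m and y of hub in the frame of scoop between -0.065 and 0.065 m and z of hub in the frame of scoop between -0.01 and 0.04 m))).
It fails at once if the scoop is pressed on the tray with more than 30 N (contact force between scoop and tray above 30 N).
It fails at once if the mouse, the tape roll or the remote is moved more than 30 mm (distance of any of mouse, tape_roll, remote from where it was at the start of the episode above 0.03 m).
It also fails if it takes over 54 s, if anything falls off the work surface, if the arm or the gripper's body presses on something with over 40 N, if the wrist force passes 120 N, or if a joint passes its speed limit or range.

## Working session

There is one attempt and no reset: what is moved stays moved. The work goes in short steps, Python scripts to look and compute and a tool call to move; the robot and the scene stay as the last step left them, time stands still between calls to the robot, and variables do not carry over. Pictures are saved under pics/ and viewed, at most 10 in all, crops included, and the job is handed in when it is done.

Besides the shell and the picture viewer there is one more tool, called after ">>>" as name([rows], argument=value, ...), one row to a line, values as JSON. play_rows: Moves the arm, as the interface text tells. Its arguments: {"type":"object","properties":{"steps":{"type":"array","items":{"type":"array","items":{"type":"number"}}},"fingers":{"type":"number"},"grip_force":{"type":"number"}},"required":["steps"]}

```bash
mkdir -p pics; cat > h.py <<'E'
import numpy as np, cv2
from station import env, read_camera, boxes_of, regions_of
def ground(P,uv,z=0.):
    E=np.array(P["extrinsics"]); d=np.array([(uv[0]-P["cx"])/P["fx"],(uv[1]-P["cy"])/P["fy"],1.])
    d=E[:3,:3]@d; o=E[:3,3]; return o+d*(z-o[2])/d[2]
def proj(P,X):
    E=np.array(P["extrinsics"]); c=(np.atleast_2d(X)-E[:3,3])@E[:3,:3]
    return np.c_[P["fx"]*c[:,0]/c[:,2]+P["cx"],P["fy"]*c[:,1]/c[:,2]+P["cy"]]
def save(P,n): cv2.imwrite("pics/"+n+".png",P["img"][:,:,::-1])
E
python3 - <<'E'
from h import *
a=read_camera("top"); b=read_camera("scene")
im=np.hstack([a["img"],b["img"]]); 
save(a,"top0"); save(b,"scene0")
for P,n in((a,"top"),(b,"scene")):
    print(n,P["fx"],P["cx"],P["cy"],np.round(P["extrinsics"],3).tolist())
for q in ["scoop","tray","charger","hub","mouse","tape_roll","remote"]:
    for r in regions_of(q,a)[:2]:
        m=r["mask"].astype(np.uint8); R=cv2.minAreaRect(cv2.findNonZero(m)); print(q,round(r["p"],2),np.round(r["uv"]),np.round(cv2.boxPoints(R)).tolist())
s=env.read_state(); print(s["tool_pos"],s["eef_rot"],s["time_s"],s["opening"])
E
```

```text
top 403.614870617247 262.98959084355766 189.99179903064746 [[-0.0, -0.986, 0.168, 0.341], [-1.0, 0.0, -0.001, 0.041], [0.001, -0.168, -0.986, 1.367], [0.0, 0.0, 0.0, 1.0]]
scene 354.4288361730875 257.42664561195824 190.86509259369723 [[0.727, -0.318, 0.608, -0.117], [-0.686, -0.312, 0.657, -0.689], [-0.02, -0.895, -0.445, 0.541], [0.0, 0.0, 0.0, 1.0]]
scoop 0.87 [210. 221.] [[186.0, 195.0], [221.0, 185.0], [240.0, 251.0], [204.0, 261.0]]
tray 0.57 [358. 201.] [[323.0, 224.0], [327.0, 172.0], [392.0, 178.0], [388.0, 230.0]]
charger 0.83 [202. 213.] [[194.0, 205.0], [208.0, 202.0], [212.0, 219.0], [199.0, 223.0]]
charger 0.67 [138. 238.] [[131.0, 232.0], [145.0, 229.0], [149.0, 247.0], [135.0, 250.0]]
hub 0.65 [222. 211.] [[212.0, 199.0], [220.0, 196.0], [228.0, 222.0], [220.0, 225.0]]
mouse 0.7 [261. 158.] [[245.0, 147.0], [261.0, 139.0], [275.0, 167.0], [259.0, 175.0]]
tape_roll 0.58 [300. 149.] [[287.0, 127.0], [315.0, 127.0], [315.0, 156.0], [287.0, 156.0]]
remote 0.73 [272. 224.] [[261.0, 195.0], [276.0, 195.0], [278.0, 250.0], [264.0, 250.0]]
[0.23118733 0.52644833 0.23287406] [ 2.05409041e-01  9.78676209e-01 -5.46893571e-05 -1.20696613e-05] 0.45 0.09091128768343883
```

View pics/top0.png

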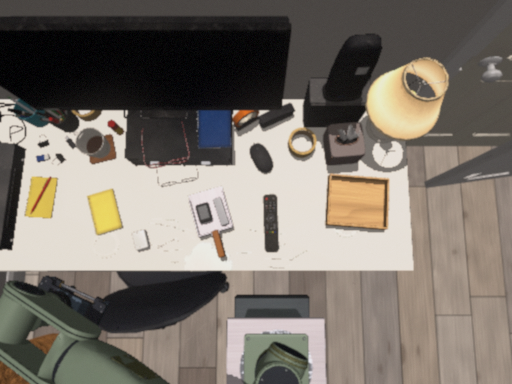

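View pics/scene0.png

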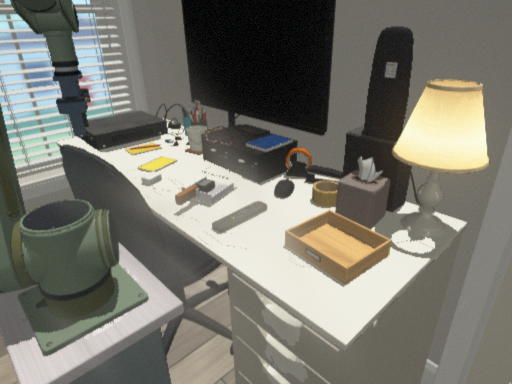

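```bash
cat >> h.py <<'E'
from scipy.optimize import minimize
def box(x0,x1,y0,y1,z0,z1): return np.array([[x,y,z] for x in(x0,x1) for y in(y0,y1) for z in(z0,z1)])/1000.
MODEL={"scoop":[box(-75,55,-60,60,0,30),box(55,75,-60,60,0,6),box(-75,-71,-60,60,0,42),box(-160,-70,-11,11,28,62)],
"tray":[box(-85,85,-100,100,0,45)],"remote":[box(-97,97,-23,23,0,19)]}
def toW(X,p):
    c,s=np.cos(p[2]),np.sin(p[2]); X=np.atleast_2d(X); z=p[3] if len(p)>3 else 0
    return np.c_[p[0]+c*X[:,0]-s*X[:,1],p[1]+s*X[:,0]+c*X[:,1],X[:,2]+z]
def sil(P,n,p,S=4):
    m=np.zeros((384*S,512*S),np.uint8)
    for b in MODEL[n]:
        h=cv2.convexHull(((proj(P,toW(b,p))+.5)*S).astype(np.float32)); cv2.fillConvexPoly(m,np.round(h).astype(np.int32),1)
    return cv2.resize(m.astype(np.float32),(512,384),interpolation=cv2.INTER_AREA)
def fit(n,views,p0):
    def f(p):
        return sum(1-np.minimum(s:=sil(P,n,p),m).sum()/np.maximum(s,m).sum() for P,m in views)
    s0=np.array(p0)+np.vstack([np.zeros(3),np.diag([.015,.015,.1])])
    r=minimize(f,p0,method="Nelder-Mead",options=dict(initial_simplex=s0,xatol=1e-4,fatol=1e-5)); return r.x,r.fun
E
python3 - <<'E'
from h import *
print([d for d in dir(env) if not d.startswith('_')])
a=read_camera("top"); b=read_camera("scene")
for q,p0 in [("scoop",(.49,.17,.25)),("tray",(.51,-.28,0)),("remote",(.45,.0,1.6))]:
    V={}
    for k,P in (("t",a),("s",b)):
        R=regions_of(q,P)
        if R: V[k]=(P,R[0]["mask"].astype(np.float32)); print(q,k,R[0]["p"],R[0]["uv"])
    for ks in ("t","s","ts"):
        vs=[V[k] for k in ks if k in V]
        x,f=fit(q,vs,p0); print(q,ks,np.round(x,4),round(f,3))
for q,z in(("charger",.03),("hub",.02)):
    for P in(a,b):
        for r in regions_of(q,P)[:2]: print(q,r["p"],ground(P,r["uv"],z))
for u in((100,270),(300,270),(410,270),(410,180)): print(ground(a,u))
E
```

```text
['IKError', 'finger_overhang', 'job_done', 'read_state']
scoop t 0.95 [209.7, 217.6]
scoop s 0.75 [200.0, 196.1]
scoop t [0.5032 0.2209 0.2934] 0.348
scoop s [0.5004 0.2194 0.3149] 0.356
scoop ts [0.5035 0.2203 0.2938] 0.711
tray t 0.56 [356.1, 201.6]
tray s 0.64 [335.9, 246.0]
tray t [ 0.5333 -0.2726 -0.0833] 0.02
tray s [ 0.5317 -0.2753 -0.0838] 0.021
tray ts [ 0.5326 -0.2735 -0.0771] 0.051
remote t 0.8 [269.7, 221.9]
remote s 0.79 [238.2, 213.2]
remote t [0.4658 0.0178 0.0253] 0.061
remote s [0.4655 0.0164 3.2036] 0.123
remote ts [0.4658 0.0173 3.177 ] 0.197
charger 0.79 [0.48783956 0.24050294 0.03      ]
charger 0.74 [0.40522679 0.44949293 0.03      ]
charger 0.63 [0.49077805 0.21271974 0.03      ]
charger 0.46 [0.38584841 0.39095871 0.03      ]
hub 0.64 [0.49971076 0.17814733 0.02      ]
[0.30463787 0.58232558 0.        ]
[ 0.30441729 -0.08245382  0.        ]
[ 0.30429592 -0.44826597  0.        ]
[ 0.60919422 -0.46705583  0.        ]
```

```bash
python3 - <<'E'
from h import *
a=read_camera("top"); b=read_camera("scene"); V=[]
for P in (a,b):
    m=regions_of("scoop",P)[0]["mask"].copy()
    for q in("charger","hub"):
        R=regions_of(q,P)
        if R:m|=R[0]["mask"]
    V.append((P,cv2.morphologyEx(m.astype(np.uint8),cv2.MORPH_CLOSE,np.ones((9,9))).astype(np.float32)))
for vs in(V[:1],V[1:],V):
    x,f=fit("scoop",vs,(.50,.21,.28)); print(np.round(x,4),round(f,3),toW(np.array([-.112,0,.045]),x))
im=a["img"].copy(); im=cv2.resize(im[165:285,160:300],None,fx=5,fy=5,interpolation=cv2.INTER_CUBIC)
for bx in MODEL["scoop"]:
    h=cv2.convexHull(((proj(a,toW(bx,x))+.5-[160,165])*5).astype(np.float32)).astype(int); cv2.polylines(im,[h],True,(255,0,0),1)
save({"img":im},"fit1")
E
```

```text
Traceback (most recent call last):
IndexError: list index out of range
```

```bash
cat > fs.py <<'E'
from h import *
def see(cam):
    for _ in range(6):
        P=read_camera(cam); R=regions_of("scoop",P)
        if R and R[0]["p"]>.5: break
    m=R[0]["mask"].copy()
    for q in("charger","hub"):
        for r in regions_of(q,P):
            if abs(np.array(r["uv"])-R[0]["uv"]).max()<45: m|=r["mask"]
    return P,cv2.morphologyEx(m.astype(np.uint8),cv2.MORPH_CLOSE,np.ones((9,9))).astype(np.float32)
E
python3 - <<'E'
from fs import *
V=[see("top"),see("scene")]; a=V[0][0]
for vs in(V[:1],V[1:],V):
    x,f=fit("scoop",vs,(.50,.21,.28)); print(np.round(x,4),round(f,3),toW(np.array([-.112,0,.045]),x))
im=a["img"].copy(); im=cv2.resize(im[165:285,160:300],None,fx=5,fy=5,interpolation=cv2.INTER_CUBIC)
for bx in MODEL["scoop"]:
    h=cv2.convexHull(((proj(a,toW(bx,x))+.5-[160,165])*5).astype(np.float32)).astype(int); cv2.polylines(im,[h],True,(255,0,0),1)
save({"img":im},"fit1")
E
```

```text
[0.5031 0.2213 0.2918] 0.042 [[0.3958434  0.18904533 0.045     ]]
[0.5014 0.2177 0.3024] 0.132 [[0.39445427 0.18432867 0.045     ]]
[0.503  0.2203 0.2909] 0.186 [[0.3957545  0.18819708 0.045     ]]
```

View pics/fit1.png

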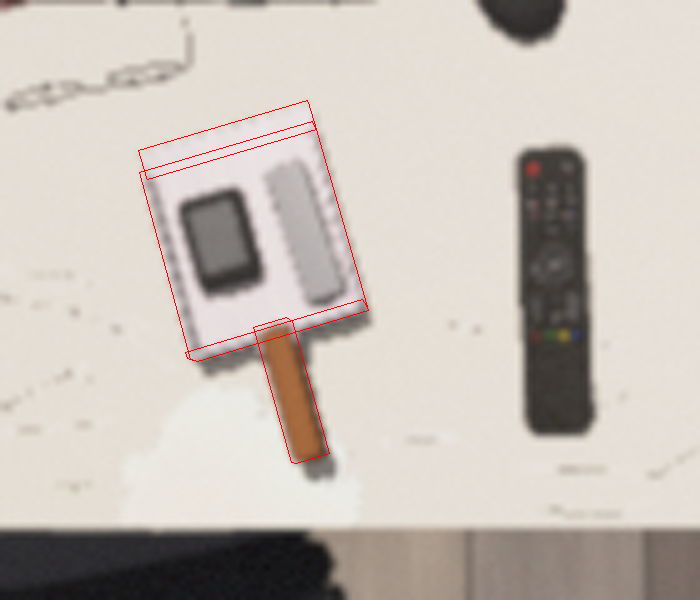

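>>> play_rows([
  [4, -8, -1, 0, 0, -35],
  [8, -16, -2, 0, 0, -70],
  [12, -25, -3, 0, 0, -105],
  [16.4, -33.8, -4, 0, 0, -139.6],
  [16.4, -33.8, -4, 0, 0, -139.6],
  [16.4, -33.8, -4, 0, 0, -139.6],
  [16.4, -33.8, -4, 0, 0, -139.6],
  [16.4, -33.8, -4, 0, 0, -139.6],
  [16.4, -33.8, -4, 0, 0, -139.6],
  [16.4, -33.8, -4, 0, 0, -139.6],
  [16.4, -33.8, -4, 0, 0, -139.6],
  [16.4, -33.8, -4, 0, 0, -139.6],
  [16.4, -33.8, -4, 0, 0, -139.6],
  [16.4, -33.8, -4, 0, 0, -139.6],
  [16.4, -33.8, -4, 0, 0, -139.6],
  [16.4, -33.8, -4, 0, 0, -139.6],
], fingers=0)

```text
time_s: 3.6
tool_pos: [0.3952, 0.1885, 0.193]
eef_rot: [0.989, 0.146, 0.0, 0.0]
wrist_force: [0.1, 0.2, -0.4]
opening: 0.0913
gripper_force: 0.0
```

```bash
cat >> h.py <<'E'
from scipy.spatial.transform import Rotation as Ro
def wproj(P,X,s):
    T=np.eye(4);T[:3,:3]=Ro.from_quat(s["eef_rot"]).as_matrix();T[:3,3]=s["tool_pos"]
    E=T@np.array(P["mount"]); c=(np.atleast_2d(X)-E[:3,3])@E[:3,:3]
    r=np.hypot(c[:,0],c[:,1]); t=np.arctan2(r,c[:,2])
    return np.c_[P["fx"]*t*c[:,0]/r+P["cx"],P["fy"]*t*c[:,1]/r+P["cy"]]
E
python3 - <<'E'
from h import *
s=env.read_state(); P=read_camera("wrist"); im=P["img"].copy()
print(s["joint_pos"],np.degrees(Ro.from_quat(s["eef_rot"]).as_rotvec()))
x=(.503,.2203,.2909)
for bx in MODEL["scoop"]:
    e=[(i,j) for i in range(8) for j in range(i) if bin(i^j).count("1")==1]
    for i,j in e:
        L=wproj(P,toW(np.linspace(bx[i],bx[j],15),x),s); cv2.polylines(im,[np.round(L).astype(np.int32)],False,(255,0,0),1)
save({"img":cv2.resize(im,(768,576))},"w1")
E
```

```text
[ 4.18821922e-01  1.36701709e-01  1.91963281e+00 -1.19486149e-04
  1.08518818e+00  1.69690159e+00] [1.78070136e+02 2.62548185e+01 8.62269593e-03]
```

View pics/w1.png

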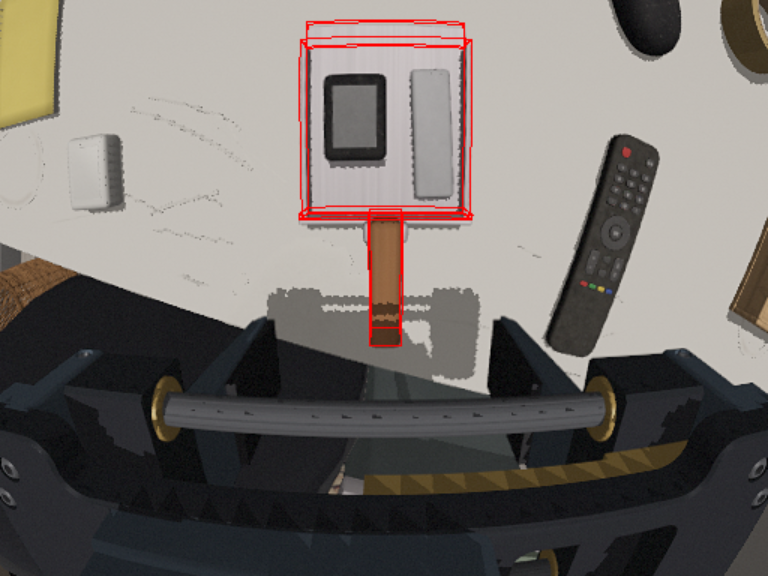

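>>> play_rows([
  [0.1, 0, -4, 0, 0, 0],
  [0.1, 0, -8, 0, 0, 0],
  [0.1, 0, -11, 0, 0, 0],
  [0.1, 0, -13, 0, 0, 0],
  [0.1, 0, -14.2, 0, 0, 0],
  [0.1, 0, -14.7, 0, 0, 0],
  [0.1, 0, -14.7, 0, 0, 0],
  [0.1, 0, -14.7, 0, 0, 0],
], fingers=0)

```text
time_s: 4.65
tool_pos: [0.3967, 0.1887, 0.0466]
eef_rot: [0.989, 0.145, 0.001, -0.0]
wrist_force: [-0.3, -0.5, 0.2]
opening: 0.0911
gripper_force: 0.0
```

>>> play_rows([
  [0, 0, 0, 0, 0, 0],
  [0, 0, 0, 0, 0, 0],
  [0, 0, 0, 0, 0, 0],
  [0, 0, 0, 0, 0, 0],
  [0, 0, 0, 0, 0, 0],
  [0, 0, 0, 0, 0, 0],
  [0, 0, 0, 0, 0, 0],
  [0, 0, 0, 0, 0, 0],
], fingers=1, grip_force=55)

```text
time_s: 5.65
tool_pos: [0.3962, 0.1885, 0.046]
eef_rot: [0.989, 0.145, -0.0, 0.0]
wrist_force: [0.2, -0.7, -0.2]
opening: 0.0216
gripper_force: 55.0
```

>>> play_rows([
  [0, 0, 0.3, 0, 0, 0],
  [0, 0, 0.9, 0, 0, 0],
  [0, 0, 1.8, 0, 0, 0],
  [0, 0, 3, 0, 0, 0],
  [0, 0, 4.4, 0, 0, 0],
  [0, 0, 5.8, 0, 0, 0],
  [0, 0, 7, 0, 0, 0],
  [0, 0, 8, 0, 0, 0],
  [0, 0, 8.7, 0, 0, 0],
  [0, 0, 9, 0, 0, 0],
  [0, 0, 9, 0, 0, 0],
  [0, 0, 9, 0, 0, 0],
])

```text
time_s: 7.15
tool_pos: [0.3959, 0.1884, 0.1356]
eef_rot: [0.989, 0.145, -0.0, 0.0]
wrist_force: [-0.1, -0.6, -2.6]
opening: 0.0218
gripper_force: 55.0
```

```bash
python3 - <<'E'
from h import *
s=env.read_state(); P=read_camera("scene"); save({"img":cv2.resize(P["img"][90:270,100:340],None,fx=3,fy=3)},"s2")
print(s["tool_pos"],s["wrist_force"],s["moment"],Ro.from_quat(s["eef_rot"]).as_matrix()[:,2])
E
```

```text
[0.39592401 0.1883601  0.13559029] [-0.13778178 -0.59296934 -2.59171899] [-0.1750111   0.40021771  0.02408163] [-8.80286100e-04 -5.14482184e-04 -9.99999480e-01]
```

View pics/s2.png

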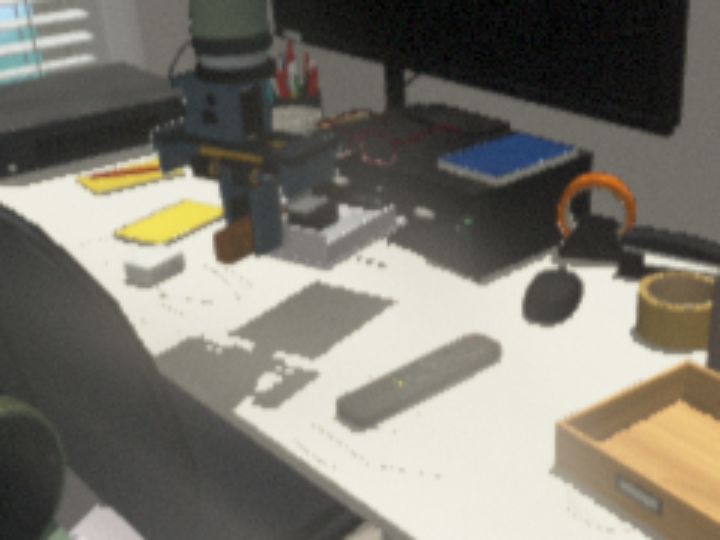

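>>> play_rows([
  [-0.1, -0.4, 0, 0, 0, -0.2],
  [-0.4, -1.5, 0, 0, 0, -0.7],
  [-0.8, -3.3, 0, 0, 0, -1.6],
  [-1.3, -5.6, 0, 0, 0, -2.7],
  [-2.0, -8.4, 0, 0, 0, -4.0],
  [-2.7, -11.5, 0, 0, 0, -5.5],
  [-3.5, -14.9, 0, 0, 0, -7.2],
  [-4.3, -18.5, 0, 0, 0, -8.9],
  [-5.2, -22.1, 0, 0, 0, -10.7],
  [-6.1, -25.8, 0, 0, 0, -12.5],
  [-6.9, -29.4, 0, 0, 0, -14.2],
  [-7.7, -32.8, 0, 0, 0, -15.9],
  [-8.4, -35.9, 0, 0, 0, -17.4],
  [-9.1, -38.7, 0, 0, 0, -18.7],
  [-9.6, -41.0, 0, 0, 0, -19.8],
  [-10.0, -42.8, 0, 0, 0, -20.7],
  [-10.3, -43.9, 0, 0, 0, -21.2],
  [-10.4, -44.3, 0, 0, 0, -21.4],
  [-10.4, -44.3, 0, 0, 0, -21.4],
  [-10.4, -44.3, 0, 0, 0, -21.4],
])

```text
time_s: 9.7
tool_pos: [0.2922, -0.254, 0.1359]
eef_rot: [0.999, -0.041, -0.0, -0.0]
wrist_force: [0.3, 0.7, -2.6]
opening: 0.0219
gripper_force: 55.0
```

```bash
python3 - <<'E'
from h import *
s=env.read_state(); P=read_camera("wrist"); im=P["img"].copy()
print(s["tool_pos"],s["joint_pos"],Ro.from_quat(s["eef_rot"]).as_matrix()[:,2])
yaw=np.arctan2(*(-Ro.from_quat(s["eef_rot"]).as_matrix()[:2,1]*[-1,1])[[0,1]]) 
Y=Ro.from_quat(s["eef_rot"]).as_matrix()[:2,1]; yaw=np.arctan2(Y[1],Y[0])+np.pi/2; print("yaw",np.degrees(yaw))
g=np.array(s["tool_pos"]); c=g+Ro.from_euler("z",yaw).apply([.1115,0,-.0455]); print("scoop",c)
def dr(n,x,col):
  for bx in MODEL[n]:
    for i in range(8):
      for j in range(i):
        if bin(i^j).count("1")==1: cv2.polylines(im,[np.round(wproj(P,toW(np.linspace(bx[i],bx[j],15),x),s)).astype(np.int32)],False,col,1)
dr("scoop",(c[0],c[1],yaw,c[2]),(255,0,0)); dr("tray",(.5328,-.2735,-.081),(0,0,255))
save({"img":cv2.resize(im,(768,576))},"w2")
E
```

```text
[ 0.29217961 -0.25398902  0.135937  ] [-7.45347286e-01  1.22996465e-01  2.10605809e+00  7.85360120e-05
  9.12824003e-01  9.06909415e-01] [-1.67954223e-04  2.39573885e-04 -9.99999957e-01]
yaw -4.670089018553636
scoop [ 0.40330943 -0.26306715  0.090437  ]
```

View pics/w2.png

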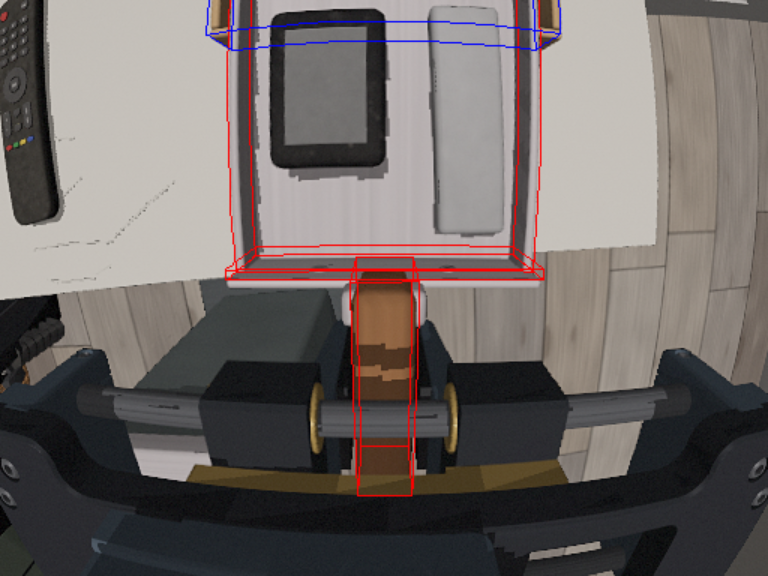

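>>> play_rows([
  [0, 0, -0.3, 0, 0, 0],
  [0, 0, -0.8, 0, 0, 0],
  [0, 0, -1.4, 0, 0, 0],
  [0, 0, -2.0, 0, 0, 0],
  [0, 0, -2.5, 0, 0, 0],
  [0, 0, -2.9, 0, 0, 0],
  [0, 0, -3.2, 0, 0, 0],
  [0, 0, -3.4, 0, 0, 0],
  [0, 0, -3.5, 0, 0, 0],
  [0, 0, -3.5, 0, 0, 0],
])

```text
time_s: 11.0
tool_pos: [0.2922, -0.2545, 0.101]
eef_rot: [0.999, -0.041, 0.0, 0.0]
wrist_force: [-0.6, 0.5, -1.9]
opening: 0.0218
gripper_force: 55.0
```

>>> play_rows([
  [0, 0, -0.1, 0, 0, 0],
  [0, 0, -0.2, 0, 0, 0],
  [0, 0, -0.3, 0, 0, 0],
  [0, 0, -0.3, 0, 0, 0],
])

```text
time_s: 11.5
tool_pos: [0.2922, -0.2545, 0.0979]
eef_rot: [0.999, -0.041, -0.0, -0.0]
wrist_force: [0.6, 0.6, -2.3]
opening: 0.0212
gripper_force: 55.0
```

```bash
python3 - <<'E'
from h import *
s=env.read_state(); P=read_camera("scene"); save({"img":cv2.resize(P["img"][150:310,200:420],None,fx=3.5,fy=3.5)},"s3")
print(s["tool_pos"],s["wrist_force"],s["moment"],Ro.from_quat(s["eef_rot"]).as_matrix()[:,2])
E
```

```text
[ 0.29216478 -0.25446363  0.09789211] [ 0.64706788  0.55106446 -2.31593972] [-0.0094516   0.37761822  0.03071652] [-1.70263164e-04  9.13757563e-05 -9.99999981e-01]
```

View pics/s3.png

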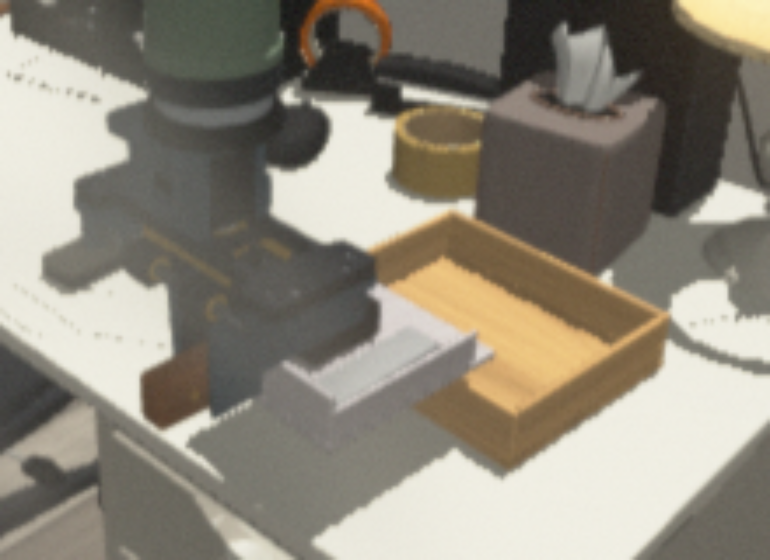

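>>> play_rows([
  [0, 0, -0.1, 0, 0, 0],
  [0, 0, -0.2, 0, 0, 0],
  [0, 0, -0.3, 0, 0, 0],
  [0, 0, -0.4, 0, 0, 0],
  [0, 0, -0.4, 0, 0, 0],
])

```text
time_s: 12.18
tool_pos: [0.2921, -0.2545, 0.0939]
eef_rot: [0.999, -0.041, -0.0, -0.0]
wrist_force: [0.1, -0.1, -2.8]
opening: 0.0217
gripper_force: 55.0
```

```bash
python3 - <<'E'
from h import *
s=env.read_state(); print(s["tool_pos"],s["wrist_force"],s["moment"])
E
```

```text
[ 0.29214922 -0.2544758   0.09387935] [ 0.08896719 -0.07673582 -2.84648695] [ 0.00496491  0.39875036 -0.01010897]
```

>>> play_rows([
  [0, 0, -0.1, 0, 0, 0],
  [0, 0, -0.2, 0, 0, 0],
  [0, 0, -0.3, 0, 0, 0],
  [0, 0, -0.35, 0, 0, 0],
  [0, 0, -0.35, 0, 0, 0],
])

```text
time_s: 12.8
tool_pos: [0.2923, -0.2546, 0.0907]
eef_rot: [0.999, -0.041, 0.0, 0.0]
wrist_force: [-0.9, 0.4, 0.4]
opening: 0.0217
gripper_force: 55.0
```

```bash
python3 - <<'E'
from h import *
s=env.read_state(); print(s["tool_pos"],s["wrist_force"],s["moment"])
E
```

```text
[ 0.29234918 -0.25463574  0.09070883] [-0.94487903  0.44941538  0.402093  ] [0.03763903 0.14708001 0.08546055]
```

```bash
python3 - <<'E'
from h import *
a=read_camera("top");b=read_camera("scene")
def tri(u,v):
    A=[];B=[]
    for P,w in((a,u),(b,v)):
        o=np.array(P["extrinsics"])[:3,3]; d=ground(P,w)-o; d/=np.linalg.norm(d); M=np.eye(3)-np.outer(d,d); A.append(M);B.append(M@o)
    return np.linalg.solve(sum(A),sum(B)), 
print("bottom",tri((398,108),(442,155)),"top",tri((425,80),(455,88)),"base",ground(a,(388,153)),ground(b,(415,235)))
print("box",[ground(a,(u,160),0) for u in(325,365)])
E
```

```text
bottom (array([ 0.7980929 , -0.37979975,  0.20582512]),) top (array([ 0.80230514, -0.38411141,  0.37674286]),) base [ 0.7052741  -0.39612285  0.        ] [ 0.7361515  -0.38933608  0.        ]
box [array([ 6.80187322e-01, -1.75417052e-01, -2.22044605e-16]), array([ 0.68016658, -0.31470578,  0.        ])]
```

>>> play_rows([
  [0, 0, 0, 0, 0, 0],
  [0, 0, 0.1, 0, 0, 0],
  [0.1, 0, 0.5, 0.1, 1.2, 0],
  [0.22, -0.02, 0.9, 0.2, 2.5, 0],
  [0.46, -0.04, 1.6, 0.4, 5, 0],
  [0.73, -0.06, 2.28, 0.6, 7.5, 0],
  [1.04, -0.08, 2.95, 0.8, 10, 0],
  [1.37, -0.11, 3.6, 1.0, 12.5, 0],
  [1.73, -0.14, 4.24, 1.2, 15, 0],
  [2.12, -0.17, 4.87, 1.4, 17.4, 0],
  [2.53, -0.2, 5.47, 1.6, 19.9, 0],
  [2.97, -0.24, 6.06, 1.8, 22.4, 0],
  [3.43, -0.28, 6.63, 2.0, 24.9, 0],
  [3.43, -0.28, 6.63, 2.0, 24.9, 0],
  [3.43, -0.28, 6.63, 2.0, 24.9, 0],
])

```text
time_s: 14.78
tool_pos: [0.3264, -0.2572, 0.1566]
eef_rot: [0.976, -0.04, -0.216, -0.008]
wrist_force: [-0.3, -0.1, -2.8]
opening: 0.0215
gripper_force: 55.0
```

```bash
python3 - <<'E'
from h import *
s=env.read_state(); P=read_camera("scene"); save({"img":cv2.resize(P["img"][130:290,200:420],None,fx=3.5,fy=3.5)},"s4")
print(s["tool_pos"],s["joint_pos"],s["wrist_force"],s["moment"],Ro.from_quat(s["eef_rot"]).as_matrix()[:,2])
E
```

```text
[ 0.32641381 -0.25716656  0.15661303] [-0.54914142  0.34469257  1.81820147 -0.19592584  1.37621788  1.18049029] [-0.28489669 -0.14250499 -2.82539935] [-0.02351968 -0.07767294 -0.02605918] [-0.4209714   0.03367876 -0.90644847]
```

View pics/s4.png

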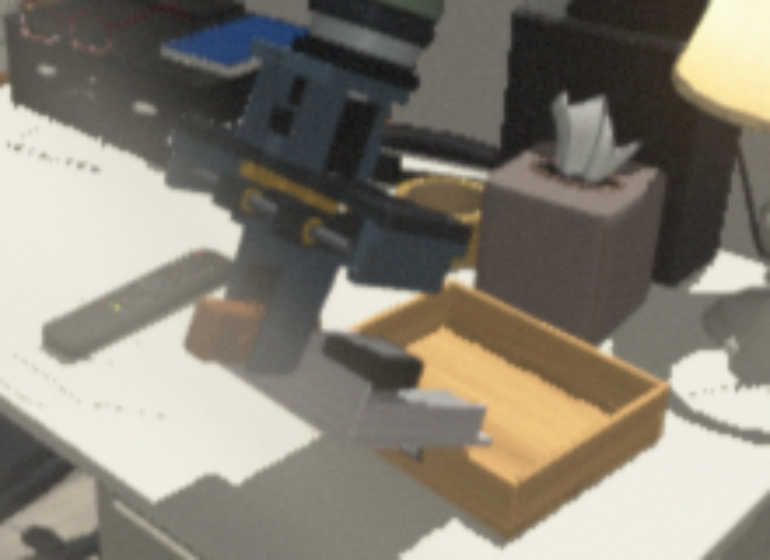

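>>> play_rows([
  [0.49, -0.04, 0.55, 0.2, 2.5, 0],
  [1.0, -0.08, 1.07, 0.4, 5, 0],
  [1.54, -0.13, 1.57, 0.6, 7.5, 0],
  [2.1, -0.17, 2.05, 0.8, 10, 0],
  [2.1, -0.17, 2.05, 0.8, 10, 0],
  [2.68, -0.22, 2.5, 1.0, 12.5, 0],
  [3.28, -0.27, 2.93, 1.2, 14.9, 0],
  [3.28, -0.27, 2.93, 1.2, 14.9, 0],
  [3.28, -0.27, 2.93, 1.2, 14.9, 0],
  [3.28, -0.27, 2.93, 1.2, 14.9, 0],
])

```text
time_s: 16.08
tool_pos: [0.3587, -0.2599, 0.1863]
eef_rot: [0.939, -0.039, -0.341, -0.013]
wrist_force: [-0.2, -1.1, -1.3]
opening: 0.0216
gripper_force: 55.0
```

```bash
python3 - <<'E'
from h import *
s=env.read_state(); P=read_camera("scene"); save({"img":cv2.resize(P["img"][130:290,200:420],None,fx=3.5,fy=3.5)},"s5")
print(s["tool_pos"],s["joint_pos"],s["wrist_force"],s["moment"],Ro.from_quat(s["eef_rot"]).as_matrix()[:,2])
E
```

```text
[ 0.35874829 -0.25994583  0.18628036] [-0.47580547  0.49046278  1.61199735 -0.25158019  1.69242583  1.23180033] [-0.16948517 -1.14182833 -1.3279346 ] [-0.02979338 -0.32883341 -0.0401552 ] [-0.63939394  0.05150236 -0.76715246]
```

View pics/s5.png

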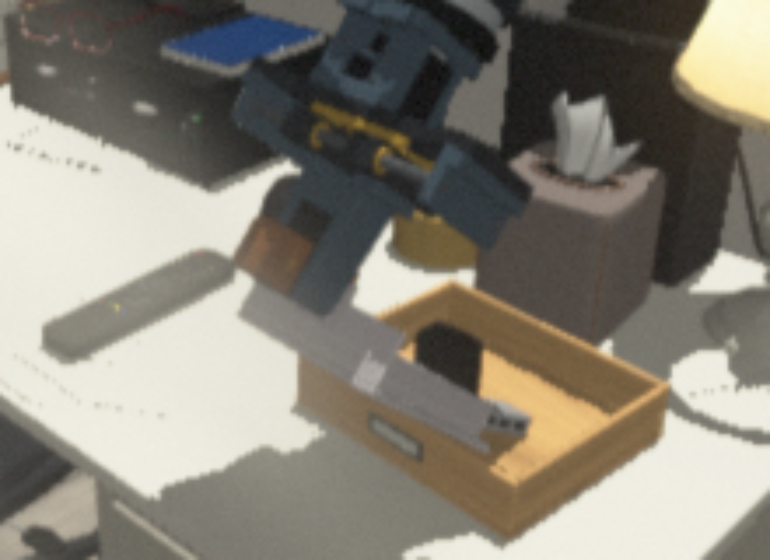

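>>> play_rows([
  [0, 0, 0, 0, 0, 0],
  [0, 0, 0, 0, 0, 0],
  [0, 0, 0, 0, 0, 0],
  [0, 0, 0, 0, 0, 0],
])

```text
time_s: 16.62
tool_pos: [0.3593, -0.26, 0.1861]
eef_rot: [0.939, -0.039, -0.341, -0.013]
wrist_force: [-0.6, -0.3, -1.3]
opening: 0.022
gripper_force: 55.0
```

```bash
cat > chk.py <<'E'
from h import *
s=env.read_state(); print(s["time_s"],s["tool_pos"],s["wrist_force"],s["moment"])
t=(.5328,-.2735); c,k=np.cos(-.081),np.sin(-.081)
for cam in("top","scene"):
    P=read_camera(cam)
    for q in("charger","hub"):
        for r in regions_of(q,P)[:3]:
            R=cv2.minAreaRect(cv2.findNonZero(r["mask"].astype(np.uint8)))
            g=ground(P,r["uv"],.02)[:2]-t; print(cam,q,round(r["p"],2),np.round(r["uv"]),"trayxy",np.round([c*g[0]+k*g[1],-k*g[0]+c*g[1]],3),np.round(R[1]),round(R[2]))
E
python3 chk.py
```

```text
16.625 [ 0.35930023 -0.2599938   0.18607166] [-0.61182919 -0.33016932 -1.33043249] [-0.03931004 -0.29675603 -0.03055308]
top charger 0.63 [348. 207.] trayxy [-0.023  0.027] [8. 9.] 90
top charger 0.52 [141. 241.] trayxy [-0.19   0.705] [19. 15.] 74
scene charger 0.6 [328. 231.] trayxy [0.026 0.047] [21. 14.] 27
scene charger 0.51 [151. 180.] trayxy [-0.198  0.674] [12. 20.] 63
scene hub 0.57 [346. 248.] trayxy [ 0.001 -0.034] [11.  8.] 14
```

>>> play_rows([
  [0.8, -0.07, 0.8, 0.2, 2.5, 0],
  [1.57, -0.13, 1.55, 0.4, 5, 0],
  [2.45, -0.2, 2.3, 0.6, 7.5, 0],
  [3.3, -0.27, 2.9, 0.8, 10, 0],
  [3.3, -0.27, 3.4, 0.8, 10, 0],
  [3.3, -0.27, 3.8, 0.8, 10, 0],
  [3.3, -0.27, 3.8, 0.8, 10, 0],
  [3.3, -0.27, 3.8, 0.8, 10, 0],
])

```text
time_s: 17.92
tool_pos: [0.3919, -0.2627, 0.2244]
eef_rot: [0.906, -0.037, -0.422, -0.016]
wrist_force: [-0.3, 0.7, -1.7]
opening: 0.0219
gripper_force: 55.0
```

```bash
python3 chk.py
```

```text
17.925 [ 0.39193873 -0.26269448  0.22437468] [-0.32974827  0.72439815 -1.72936739] [-0.13971552 -0.39980091 -0.03045462]
top charger 0.81 [140. 240.] trayxy [-0.188  0.71 ] [18. 13.] 72
top charger 0.66 [334. 194.] trayxy [0.019 0.075] [29. 52.] 4
top hub 0.59 [334. 193.] trayxy [0.021 0.075] [28. 52.] 4
top hub 0.22 [264. 158.] trayxy [0.125 0.322] [31. 19.] 68
scene charger 0.66 [153. 178.] trayxy [-0.187  0.687] [12. 20.] 63
scene charger 0.31 [305. 216.] trayxy [0.037 0.142] [95. 35.] 52
scene hub 0.43 [345. 246.] trayxy [ 0.007 -0.026] [13.  8.] 45
```

```bash
python3 - <<'E'
from h import *
S=read_camera("scene")["img"][165:285,260:400];T=read_camera("top")["img"][160:245,310:400];W=read_camera("wrist")["img"]
r=lambda i,w,h:cv2.resize(i,(w,h),interpolation=cv2.INTER_CUBIC)
top=np.hstack([r(S,420,300),r(T,330,300)]); b=np.hstack([r(W,400,300),np.zeros((300,350,3),np.uint8)])
save({"img":np.vstack([top,b])},"m1")
E
```

```text
(no output)
```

View pics/m1.png

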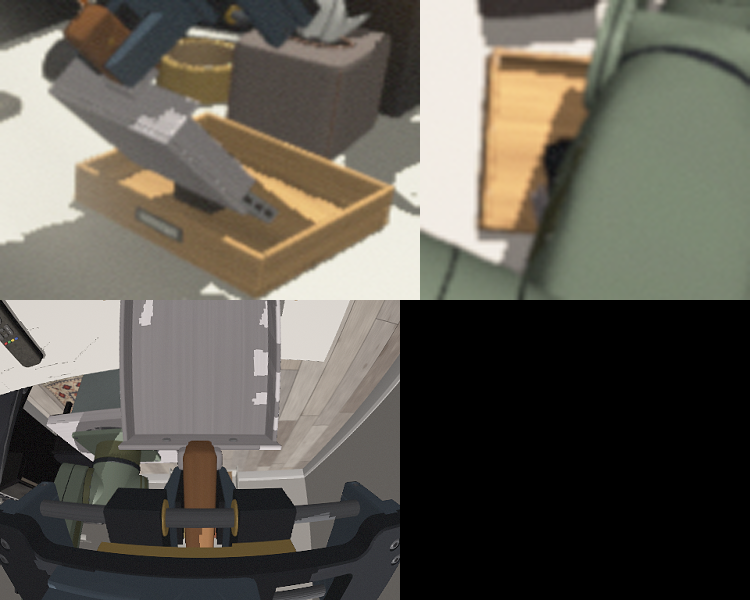

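>>> play_rows([
  [0, 0, 0.3, 0, 0, 0],
  [0, 0, 0.7, 0, 0, 0],
  [0, 0, 1.2, 0, 0, 0],
  [0, 0, 1.8, 0, 0, 0],
  [0, 0, 2.5, 0, 0, 0],
  [0, 0, 3.3, 0, 0, 0],
  [0, 0, 4.2, 0, 0, 0],
  [-0.5, 0, 5.2, 0, 0, 0],
  [-1.2, 0, 6, 0, 0, 0],
  [-2, 0, 6.5, 0, 0, 0],
  [-3, 0, 6.5, 0, 0, 0],
  [-3, 0, 6.5, 0, 0, 0],
])

```text
time_s: 19.88
tool_pos: [0.3614, -0.2626, 0.2892]
eef_rot: [0.906, -0.037, -0.422, -0.017]
wrist_force: [0.2, -0.3, -0.9]
opening: 0.0221
gripper_force: 55.0
```

```bash
python3 chk.py
```

```text
19.875 [ 0.36138328 -0.26262363  0.28919356] [ 0.22106297 -0.27950044 -0.91370602] [-0.09564967 -0.52545709 -0.01443365]
top charger 0.54 [139. 239.] trayxy [-0.184  0.714] [19. 15.] 76
top hub 0.45 [304. 133.] trayxy [0.224 0.192] [25. 28.] 27
scene charger 0.77 [327. 236.] trayxy [0.003 0.032] [20. 20.] 90
scene charger 0.61 [151. 181.] trayxy [-0.204  0.666] [11. 19.] 69
scene hub 0.66 [333. 248.] trayxy [-0.024 -0.013] [11. 30.] 90
```

>>> play_rows([
  [-0.6, 0, 0, -0.4, -5, 0],
  [-1.2, 0, 0, -0.8, -10, 0],
  [-1.8, 0, 0, -1.2, -15, 0],
  [-2.4, 0, 0, -1.6, -20, 0],
  [-3, 0.5, 0, -2.0, -25, 0],
  [-3.6, 1, 0, -2.4, -30, 0],
  [-4.2, 1.5, -0.5, -2.8, -34.9, 0],
  [-4.8, 2, -1, -3.2, -39.9, 0],
  [-5.4, 2.5, -1.5, -3.6, -44.9, 0],
  [-5.5, 3, -2, -4.05, -49.8, 0],
  [-5.5, 3, -2, -4.05, -49.8, 0],
  [-5.5, 3, -2, -4.05, -49.8, 0],
])

```text
time_s: 21.68
tool_pos: [0.3076, -0.233, 0.2693]
eef_rot: [0.999, -0.041, -0.0, 0.001]
wrist_force: [0.4, 0.3, -0.8]
opening: 0.0215
gripper_force: 55.0
```

```bash
python3 - <<'E'
from h import *
s=env.read_state();R=Ro.from_quat(s["eef_rot"]).as_matrix();print(s["tool_pos"],R[:,2],np.degrees(np.arctan2(R[1,1],R[0,1]))+90,s["joint_pos"])
E
python3 chk.py
```

```text
[ 0.30759131 -0.2330245   0.26932325] [-0.00101333 -0.0010516  -0.99999893] -4.722098681533296 [-6.76945029e-01 -9.47819852e-03  1.87716093e+00 -1.52095634e-03
  1.27404139e+00  9.76712841e-01]
21.675 [ 0.30759131 -0.2330245   0.26932325] [ 0.36799476  0.25944368 -0.8016252 ] [-0.01507708  0.18952492 -0.02405035]
top charger 0.68 [139. 239.] trayxy [-0.185  0.713] [20. 16.] 79
top charger 0.64 [352. 203.] trayxy [-0.008  0.013] [13.  5.] 8
top hub 0.48 [364. 203.] trayxy [-0.004 -0.026] [10.  5.] 9
top hub 0.35 [361. 233.] trayxy [-0.105 -0.022] [52. 46.] 90
scene charger 0.65 [328. 232.] trayxy [0.021 0.041] [22. 19.] 90
scene charger 0.56 [152. 178.] trayxy [-0.19   0.689] [11. 20.] 66
scene hub 0.75 [335. 248.] trayxy [-0.02  -0.017] [10. 29.] 90
```

>>> play_rows([
  [0.2, 1, 0, 0, 0, 0.5],
  [0.6, 3, 0, 0, 0, 1.5],
  [1.2, 6, 0, 0, 0, 3],
  [2, 9.5, 0, 0, 0, 5],
  [2.8, 13.5, -0.5, 0, 0, 7],
  [3.7, 17.5, -1.5, 0, 0, 9],
  [4.6, 21.5, -2.5, 0, 0, 11],
  [5.4, 25.5, -3.5, 0, 0, 13],
  [6.2, 29.5, -5, 0, 0, 15],
  [7, 33, -6.5, 0, 0, 17],
  [7.7, 36.5, -8, 0, 0, 18.8],
  [8.3, 39.5, -10, 0, 0, 20.2],
  [8.7, 41.4, -12, 0, 0, 21],
  [8.8, 42.1, -13.5, 0, 0, 21.4],
  [8.8, 42.1, -15, 0, 0, 21.4],
  [8.8, 42.1, -16.5, 0, 0, 21.4],
  [8.8, 42.1, -18, 0, 0, 21.4],
  [8.8, 42.1, -19.5, 0, 0, 21.4],
  [8.8, 42.1, -20.5, 0, 0, 21.4],
  [8.8, 42.1, -20.5, 0, 0, 21.4],
])

```text
time_s: 24.48
tool_pos: [0.3948, 0.1884, 0.0636]
eef_rot: [0.989, 0.145, -0.001, 0.001]
wrist_force: [0.0, -0.1, -1.6]
opening: 0.022
gripper_force: 55.0
```

```bash
python3 chk.py
```

```text
24.475 [0.39476561 0.18838296 0.06360857] [ 0.02941863 -0.07863321 -1.64553471] [-0.1783001   0.2385975  -0.02676331]
top charger 0.69 [210. 204.] trayxy [-0.05   0.489] [68. 37.] 75
top charger 0.67 [138. 237.] trayxy [-0.178  0.716] [18. 14.] 75
top charger 0.52 [350. 205.] trayxy [-0.015  0.022] [10. 15.] 90
top hub 0.65 [366. 213.] trayxy [-0.036 -0.035] [26.  9.] 84
scene charger 0.76 [150. 178.] trayxy [-0.195  0.692] [12. 19.] 72
scene charger 0.59 [327. 230.] trayxy [0.025 0.05 ] [23. 20.] 90
scene hub 0.5 [334. 249.] trayxy [-0.026 -0.019] [10. 30.] 90
```

>>> play_rows([
  [0, 0, -0.5, 0, 0, 0],
  [0, 0, -0.9, 0, 0, 0],
  [0, 0, -1.3, 0, 0, 0],
  [0, 0, -1.5, 0, 0, 0],
  [0, 0, -1.65, 0, 0, 0],
  [0, 0, -1.75, 0, 0, 0],
  [0, 0, -1.75, 0, 0, 0],
  [0, 0, -1.75, 0, 0, 0],
])

```text
time_s: 25.78
tool_pos: [0.3954, 0.1883, 0.0467]
eef_rot: [0.989, 0.145, 0.0, 0.0]
wrist_force: [-0.0, -1.1, -1.5]
opening: 0.0221
gripper_force: 55.0
```

>>> play_rows([
  [0, 0, 0, 0, 0, 0],
  [0, 0, 0, 0, 0, 0],
  [0, 0, 0, 0, 0, 0],
  [0, 0, 0, 0, 0, 0],
  [0, 0, 0, 0, 0, 0],
  [0, 0, 0, 0, 0, 0],
  [0, 0, 0, 0, 0, 0],
  [0, 0, 0, 0, 0, 0],
], fingers=0)

```text
time_s: 26.78
tool_pos: [0.3953, 0.1883, 0.0466]
eef_rot: [0.989, 0.145, 0.0, 0.0]
wrist_force: [0.2, -0.1, 0.6]
opening: 0.0908
gripper_force: 0.0
```

>>> play_rows([
  [0, 0, 1, 0, 0, 0],
  [0, 0, 3, 0, 0, 0],
  [0, 0, 6, 0, 0, 0],
  [0, 0, 10, 0, 0, 0],
  [0, 0, 14, 0, 0, 0],
  [0, 0, 18, 0, 0, 0],
  [0, 0, 20, 0, 0, 0],
  [0, 0, 20, 0, 0, 0],
])

```text
time_s: 27.78
tool_pos: [0.396, 0.1886, 0.2485]
eef_rot: [0.989, 0.145, 0.002, -0.0]
wrist_force: [-0.5, 0.5, -1.5]
opening: 0.0912
gripper_force: 0.0
```

```bash
cat chk.py > c2.py; cat >> c2.py <<'E'
a=read_camera("top");b=read_camera("scene")
def ray(P,w): o=np.array(P["extrinsics"])[:3,3]; d=ground(P,w)-o; return o,d/np.linalg.norm(d)
for q in("charger","hub","mouse","tape_roll","remote"):
    L=[[r["uv"] for r in regions_of(q,P) if r["p"]>.3] for P in(a,b)]
    for u in L[0]:
        for v in L[1]:
            M=[(o,np.eye(3)-np.outer(d,d)) for o,d in(ray(a,u),ray(b,v))]
            X=np.linalg.solve(sum(m for _,m in M),sum(m@o for o,m in M)); e=sum(np.linalg.norm(m@(X-o)) for o,m in M)
            if e<.03: g=X[:2]-t; print(q,np.round(u),np.round(v),np.round(X,3),round(e,4),"tray",np.round([c*g[0]+k*g[1],-k*g[0]+c*g[1]],3))
E
python3 c2.py
python3 - <<'E'
from fs import *
x,f=fit("scoop",[see("top")],(.50,.22,.28)); print(x,f)
E
```

```text
27.775 [0.39597788 0.18858012 0.24847421] [-0.46780518  0.46611374 -1.53628737] [-0.06492537  0.16977724  0.00173118]
top charger 0.67 [350. 206.] trayxy [-0.018  0.021] [11. 16.] 90
top charger 0.55 [137. 241.] trayxy [-0.192  0.717] [20. 16.] 74
top hub 0.71 [367. 211.] trayxy [-0.032 -0.036] [25.  8.] 84
scene charger 0.84 [328. 233.] trayxy [0.019 0.039] [22. 19.] 90
scene charger 0.56 [151. 178.] trayxy [-0.192  0.688] [12. 20.] 66
scene hub 0.8 [332. 249.] trayxy [-0.03  -0.016] [10. 30.] 90
charger [137. 241.] [153. 180.] [ 0.409  0.46  -0.001] 0.0165 tray [-0.183  0.721]
charger [350. 206.] [328. 233.] [ 0.517 -0.252  0.043] 0.0142 tray [-0.018  0.02 ]
hub [366. 211.] [338. 249.] [ 0.497 -0.304  0.033] 0.0014 tray [-0.033 -0.033]
remote [272. 222.] [238. 214.] [0.458 0.013 0.018] 0.01 tray [-0.098  0.279]
[0.53861857 0.22247468 0.77618371] 0.5942174196243286
```

>>> play_rows([
  [-2, 6, 1, 0, 0, 0],
  [-4, 12, 2, 0, 0, 0],
  [-7, 18, 3, 0, 0, 0],
  [-9, 24, 4, 0, 0, 0],
  [-10, 28, 4, 0, 0, 0],
  [-10, 28, 4, 0, 0, 0],
  [-10, 28, 4, 0, 0, 0],
])

```text
time_s: 29.75
tool_pos: [0.2953, 0.4676, 0.2862]
eef_rot: [0.989, 0.145, -0.0, 0.001]
wrist_force: [0.2, -1.3, -1.0]
opening: 0.0913
gripper_force: 0.0
```

```bash
cat > f6.py <<'E'
from fs import *
s=env.read_state(); print(s["time_s"],s["tool_pos"],s["wrist_force"])
for n in("top","scene"):
    x,f=fit("scoop",[see(n)],(.50,.22,.28)); print(n,x,f)
t=np.array((.5328,-.2735)); T=Ro.from_euler("z",-.081)
V={}
for n in("top","scene"):
    P=read_camera(n)
    for q in("charger","hub"):
        R=[r for r in regions_of(q,P) if np.linalg.norm(ground(P,r["uv"],.03)[:2]-t)<.13]
        if R: V.setdefault(q,[]).append((P,R[0]["mask"].astype(np.float32)))
def S(P,B,p,S=4):
    X=T.apply(Ro.from_rotvec(p[3:]).apply(B)+p[:3])+[t[0],t[1],0]
    m=np.zeros((384*S,512*S),np.uint8); cv2.fillConvexPoly(m,cv2.convexHull(np.round((proj(P,X)+.5)*S).astype(np.int32)),1)
    return cv2.resize(m.astype(np.float32),(512,384),interpolation=cv2.INTER_AREA),X
D={"charger":box(-31,31,-22,22,-14,14),"hub":box(-14,14,-47.5,47.5,-8,8)}
for q,c0 in(("charger",(-.018,.02,.03)),("hub",(-.033,-.033,.02))):
    B=D[q]; res=[]
    def f(p):
        e=0
        for P,m in V[q]:
            i,X=S(P,B,p); e+=1-np.minimum(i,m).sum()/np.maximum(i,m).sum()
        return e+30*abs(X[:,2].min()-.006)   # rests on the tray floor
    for w in Ro.random(14,random_state=0).as_rotvec() if q=="charger" else [(0,0,a) for a in(0,)] and [(b,0,1.57+a) for a in(-1.6,-1.3,-1.9) for b in(0,.5,-.5)]:
        p0=np.r_[c0,w]; r=minimize(f,p0,method="Nelder-Mead",options=dict(initial_simplex=p0+np.vstack([np.zeros(6),np.diag([.01,.01,.01,.4,.4,.4])]),maxfev=500,fatol=1e-4))
        R=Ro.from_rotvec(r.x[3:]); off=D[q][:,2].max(); res.append((r.fun,r.x[:3],R.as_matrix()[2],r.x[:3]-R.apply([0,0,off])))
    for r in sorted(res,key=lambda r:r[0])[:4]: print(q,len(V[q]),round(r[0],3),"ctr",np.round(r[1],3),"z-row",np.round(r[2],2),"under",np.round(r[3],3))
E
time python3 f6.py
```

```text
29.75 [0.29526689 0.46764365 0.28617005] [ 0.23208243 -1.29777622 -1.03908611]
top [0.50236063 0.221095   0.2884137 ] 0.041631460189819336
scene [0.50001977 0.21880672 0.29824103] 0.12782514095306396
charger 2 0.389 ctr [-0.01   0.021  0.042] z-row [-0.98 -0.12  0.18] under [-0.024  0.02   0.039]
charger 2 0.391 ctr [-0.01   0.022  0.041] z-row [0.98 0.14 0.15] under [-0.024  0.021  0.039]
charger 2 0.445 ctr [-0.01   0.02   0.044] z-row [-0.94  0.27 -0.2 ] under [0.003 0.02  0.047]
charger 2 0.538 ctr [-0.012  0.021  0.043] z-row [0.95 0.2  0.24] under [-0.019  0.009  0.04 ]
hub 2 0.38 ctr [-0.039 -0.031  0.035] z-row [-0.06 -0.45  0.89] under [-0.042 -0.031  0.028]
hub 2 0.877 ctr [-0.042 -0.033  0.038] z-row [ 0.03 -0.51  0.86] under [-0.044 -0.037  0.031]
hub 2 0.891 ctr [-0.044 -0.035  0.039] z-row [ 0.11 -0.53  0.84] under [-0.044 -0.04   0.033]
hub 2 0.918 ctr [-0.043 -0.035  0.039] z-row [-0.05 -0.51  0.86] under [-0.045 -0.038  0.032]
real	0m31.847s
user	0m41.789s
sys	0m10.400s
```

```bash
python3 -c "
from station import env
print(env.job_done())"
```

```text
the job is handed in; nothing more can be done
None
```

I tipped both the charger and the hub into the tray, put the empty scoop back on the desk where it started, released it and handed the job in. No verdict came back. By camera fit, the charger stands on its end and the hub leans on the tray's front wall, both within the limits. I didn't re-check the mouse and tape roll at the end.

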